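# Put the spot-test bench back in order

## Robot

A 6-joint arm with a two-finger parallel gripper is mounted at the origin on a cart in front of the work surface, level with it; the furniture and walls round the work are solid. World frame = base frame: x ahead of the robot, y to its left, z up, the work surface at z = 0. Lengths are in m, angles in rad, forces in N, time in s.
With the tool pointing down it reaches from about 0.35 to 0.725 m from the base axis. Payload 6 kg.
Tool frame: the origin (TCP) lies between the finger pads; the fingertips stand 19 mm ahead of it and the grasp point (between the pads) is the TCP; z points along the fingers, y is the line along which they close (so a half turn about z gives the same grasp; the last joint's range is limited). The gripper opens to 85 mm and grips with 20 to 120 N. Pads are 22 mm wide; open, the fingers measure 114 mm over their backs; the gripper's body (76 mm by 85 mm) begins 54 mm behind the grasp point. The pads swing forward as they close: fully open they stand 13 mm farther back than shut.
Start: joints at [0.334, 0.04, 0.085, 0, -1.615, -0.334], TCP at [0.6, 0, 0.25] pointing down, gripper open.
Joint ranges: [-2.56, 2.56], [-1.29, 2.01], [-1.08, 1.49], [-3.29, 1.98], [-2.81, -0.18], [-2.99, 2.99]. Speed limits (rad/s): [2.57, 2.57, 3.01, 3.14, 3.14, 3.14].

## Interface

Orientations are given as a rotation vector (axis times angle).
In Python, from cell import r gives the robot as it stands. The module is installed in compiled form; this text tells all that it offers.
- The arm moves only by the tool arm_command, never from a script. Its argument "motion" is one flat list of numbers, 7 for each row, row after row: the turn, a rotation vector about the world's x, y, z in rad, then the shift along the world's x, y, z in mm, then the finger opening in mm, from 0 to 85.4. A call has 1 to 12 rows; each row is the pose to reach, as a shift and turn from the pose commanded when the call began; what a row does not reach only later rows make up. A row lasts 1/8 s, in which the tool goes at most 62.5 mm and 10.7 degrees, less where a joint would pass 70% of its speed; a pose out of reach is approached as far as the arm can. A call with a gripper value outside its range is refused whole. The fingers move at their own pace and stop on an object; "squeeze" is the grip in N (left out, the last holds). Time passes only in rows, so rows that repeat a pose let the fingers close. It gives the time, the measured TCP pose, the force, the opening and the grip force at its end, in the units of the state.
- r.get_state(): the state, without advancing time (a new reading comes with each control period).
- r.grab_frame(name): name is "scene" or "side" or "wrist"; returns the picture (420x560x3 uint8, red, green, blue); there is no depth.
- r.camera_model(name): a dict with "vfov" (degrees; the focal length in pixels is half the picture's height over the tangent of half this angle, whatever the lens; pixels are square), "cx", "cy" (the principal point, pixels), "origin" and "orientation" of the camera in the world. Camera axes: x right, y down, z forward; pixel columns grow to the right and rows downward; lengths in m; the calibration is good to about 2 mm. A picture is of the moment at which its call begins: read the wrist's pose just before it. camera_model takes no time and is no camera call; for the wrist camera it gives the pose at the moment of the call.
- r.finish_job(): hands the job in; it is judged then, once.
Trained networks look in the newest picture that a camera, given by its name, has taken for a name from the list of things; names that differ only in an ending like _2 or _b are one class to them, and where a whole thing is asked for, a point or a joint stands for the part that bears it (a point fixed in the world has none). Each returns a list of dicts, best first, with "p" (0 to 1); they miss things now and then, are a little off and sometimes report something else, mostly with a low value. They report only what shows in the picture. A call takes as long as a camera call. They do not tell look-alikes from the thing itself.
- r.boxes_of(target, camera): "at" ([x, y, z] in m, in world coordinates, good to about 4 mm: the middle of the surface that is visible of it).
- r.cut_out(target, camera): "region" (420x560 bool, what is visible of it).
The state is a dict: "time_s": time; "joints": joint angles; "qvel": joint speeds; "tau": joint torques, N m; "ee_pos": TCP position; "eef_rot": TCP orientation; "contact_force": force on the tool from outside, world axes, zero at the start; "moment": the same for the moment, N m; "width": opening from 0.0 (shut) to 1.0 (fully open); "finger_force": force on a finger pad.
Only numpy, scipy, OpenCV 4.12 (cv2) and the standard library are available. Lean on these libraries where they do the work, as an engineer would, in place of code of your own. Each camera call takes 0.05 s, during which the arm holds its last target. There are 200 camera calls.

## Task

The four things on the pads have been put back on one another's places: set the dropper bottle in the middle of the square white tile, the brass weight in the middle of the oblong steel plate, the timer face up in the middle of the round cork mat and the vial in the middle of the six-sided terracotta slab. The empty wooden board is there as a free spot on the way. Keep the bottle, weight and vial upright throughout, and leave the roll of tape between the pads where it lies.

Things in the scene. Friction and masses are not known exactly. Their poses are not given: they have to be found in the camera images.
- dropper_mid (a point): Brown dropper bottle with a black tapering tip, standing, 94 mm tall over all. The round body is 33 mm in diameter up to 62 mm above its foot, the collar above it 20 mm, the tip 10 mm. About 0.05 kg. The point is on its axis, half-way up, 47 mm above its foot; z points up along the axis.
- weight_mid (a point): Brass balance weight with a knob on top, standing, 29 mm in diameter and 50 mm tall (it may be gripped as a plain 29 mm cylinder anywhere up its height). About 0.2 kg. The point is on its axis, half-way up, 25 mm above its foot; z points up.
- timer_mid (a point): White square bench timer with three buttons and a display, lying on its back, 62 x 62 mm and 16 mm high (display 2 mm more). About 0.07 kg. The point is at its centre, 8 mm above its underside; x and y are parallel to its sides, z points up.
- vial_mid (a point): Small clear glass sample vial with a ribbed white screw cap, standing, 50 mm tall; body 21 mm in diameter up to 41 mm above its foot, cap 18 mm. About 0.014 kg. The point is on its axis, half-way up, 25 mm above its foot; z points up.
- white_tile: Square white ceramic tile, 90 x 90 mm: the dropper bottle's own place. The pad is fixed, 8 mm thick; its origin is at the centre of its underside, so its top is 8 mm above the origin.
- steel_plate: Oblong steel plate, 74 x 110 mm (x by y): the brass weight's own place. The pad is fixed, 8 mm thick; its origin is at the centre of its underside, so its top is 8 mm above the origin.
- cork_mat: Round cork mat, 100 mm in diameter: the timer's own place. The pad is fixed, 8 mm thick; its origin is at the centre of its underside, so its top is 8 mm above the origin.
- clay_hexagon: Six-sided terracotta slab, 94 mm across flats: the vial's own place. The pad is fixed, 8 mm thick; its origin is at the centre of its underside, so its top is 8 mm above the origin.
- spare_board: Small light wooden board, 88 x 88 mm with a short tab (25 mm) on its -x side; empty at the start, the free spot for setting something down on the way. The pad is fixed, 8 mm thick; its origin is at the centre of its underside, so its top is 8 mm above the origin. The origin is under the middle of the square part.
- tape_mid (a point): Roll of blue tape lying flat on the bench among the pads, 66 mm in diameter, 18 mm high; not part of the job. The point is at its centre, half-way up.
There are look-alikes about, which are no part of the job. What is shaped like the part that bears timer_mid but black is not meant. There is more than one size of the part that bears dropper_mid; the job needs the larger.

How it is judged:
At the end, for the whole second after the job is handed in: Dropper bottle on the white tile, weight on the steel plate, timer on the cork mat and vial on the terracotta slab, each centre within 15 mm horizontally of its pad's centre, standing on the pad (height within 5 mm), upright or face up (within 0.1 rad), released and at rest (horizontal distance between dropper_mid and white_tile below 0.015 m and z of dropper_mid in the frame of white_tile between 0.05 and 0.06 m and angle between each of dropper_mid, weight_mid, timer_mid, vial_mid's own z axis and vertical below 0.1 rad and linear speed of each of dropper, weight, timer, vial below 0.02 m/s and horizontal distance between weight_mid and steel_plate below 0.015 m and z of weight_mid in the frame of steel_plate between 0.028 and 0.038 m and horizontal distance between timer_mid and cork_mat below 0.015 m and z of timer_mid in the frame of cork_mat between 0.011 and 0.021 m and horizontal distance between vial_mid and clay_hexagon below 0.015 m and z of vial_mid in the frame of clay_hexagon between 0.028 and 0.038 m); the robot touches nothing.
It fails at once if the dropper bottle, the weight or the vial is tipped over (more than 0.8 rad) (angle between any of dropper_mid, weight_mid, vial_mid's own z axis and vertical above 0.8 rad).
It fails at once if the roll of tape is pushed more than 30 mm from where it lay (distance of tape_mid from where it was at the start of the episode above 0.03 m).
It also fails if it takes over 134 s, if anything falls off the work surface, if the arm or the gripper's body presses on something with over 40 N, if the wrist force passes 120 N, or if a joint passes its speed limit or range.

## Working session

There is one attempt and no reset: what is moved stays moved. The work goes in short steps, Python scripts to look and compute and a tool call to move; the robot and the scene stay as the last step left them, time stands still between calls to the robot, and variables do not carry over. Pictures are saved under pics/ and viewed, at most 14 in all, crops included, and the job is handed in when it is done.

Besides the shell and the picture viewer there is one more tool, called after ">>>" as name(argument=value, ...), one argument or row to a line, values as JSON. arm_command: Moves the arm, as the interface text tells. Its arguments: {"type":"object","properties":{"motion":{"type":"array"},"squeeze":{"type":"number"}},"required":["motion"]}

```bash
mkdir -p pics; cat > h.py <<'E'
import numpy as np, cv2
from cell import r
from scipy.spatial.transform import Rotation as R
def save(n,f): cv2.imwrite(f'pics/{f}.png',cv2.cvtColor(r.grab_frame(n),cv2.COLOR_RGB2BGR))
def rot(o):
    o=np.array(o,float)
    return o if o.shape==(3,3) else (R.from_rotvec(o) if o.size==3 else R.from_quat(o)).as_matrix()
def proj(m,P):
    f=210/np.tan(np.radians(m['vfov'])/2); p=rot(m['orientation']).T@(np.array(P)-m['origin'])
    return np.array([m['cx']+f*p[0]/p[2],m['cy']+f*p[1]/p[2]])
def ray(m,uv,z):
    f=210/np.tan(np.radians(m['vfov'])/2)
    d=rot(m['orientation'])@np.array([(uv[0]-m['cx'])/f,(uv[1]-m['cy'])/f,1]); o=np.array(m['origin'])
    return o+d*(z-o[2])/d[2]
E
python3 - <<'E'
from h import *
print(r.get_state())
for n in ['scene','side']:
    m=r.camera_model(n); print(n,m); save(n,n)
    for t in 'dropper_mid weight_mid timer_mid vial_mid white_tile steel_plate cork_mat clay_hexagon spare_board tape_mid'.split():
        print(t,[(round(d['p'],2),np.round(d['at'],3).tolist(),proj(m,d['at']).round().tolist()) for d in r.boxes_of(t,n)[:4]])
E
```

```text
{'time_s': 0.0, 'joints': array([ 3.33732926e-01,  4.08277934e-02,  8.38005664e-02, -4.82679600e-04,
       -1.61548895e+00, -3.33725915e-01]), 'qvel': array([ 5.99145456e-04,  7.24896740e-04, -9.16714687e-04, -2.45134974e-04,
        6.41194794e-05, -7.04824483e-04]), 'tau': array([-7.27207535e-04, -3.68200672e+01,  3.47413230e+01,  6.93227157e+00,
       -5.48646509e-03, -9.47124363e-06]), 'ee_pos': array([5.99705443e-01, 1.11089074e-04, 2.49260407e-01]), 'eef_rot': array([ 2.22052701e+00, -2.22046448e+00, -1.85984329e-03]), 'contact_force': array([-0.20926312,  0.54298766, -0.64074001]), 'moment': array([-0.02505044, -0.00301733, -0.03668954]), 'finger_force': 0.0, 'width': 1.0015168117382993}
scene {'vfov': 45.92662889099186, 'cx': 276.40130033931166, 'cy': 213.5618687788034, 'origin': array([ 0.13117255, -0.60873861,  0.92468153]), 'orientation': array([-2.29288092,  0.80542795, -0.30150354])}
dropper_mid [(0.74, [0.499, 0.136, 0.032], [206.0, 212.0]), (0.73, [0.467, 0.241, 0.052], [171.0, 188.0])]
weight_mid [(0.5, [0.647, -0.146, 0.037], [330.0, 252.0])]
timer_mid [(0.95, [0.6
[... 866 characters left out ...]
, [0.645, -0.148, 0.029], [323.0, 253.0]), (0.34, [0.449, -0.012, 0.011], [212.0, 244.0])]
timer_mid [(0.77, [0.631, 0.141, 0.023], [273.0, 207.0]), (0.5, [0.778, 0.186, 0.012], [318.0, 201.0])]
vial_mid [(0.77, [0.469, -0.248, 0.036], [246.0, 290.0])]
white_tile [(0.76, [0.463, -0.252, 0.008], [244.0, 307.0])]
steel_plate [(0.63, [0.471, 0.239, 0.049], [206.0, 191.0]), (0.6, [0.629, 0.115, 0.009], [275.0, 216.0])]
cork_mat [(0.74, [0.455, 0.22, 0.006], [202.0, 209.0])]
clay_hexagon [(0.93, [0.642, -0.15, 0.002], [321.0, 265.0])]
spare_board [(0.83, [0.447, -0.013, 0.01], [211.0, 244.0]), (0.63, [0.603, -0.005, 0.012], [280.0, 234.0])]
tape_mid [(0.74, [0.634, 0.142, 0.023], [274.0, 207.0])]
```

View pics/scene.png

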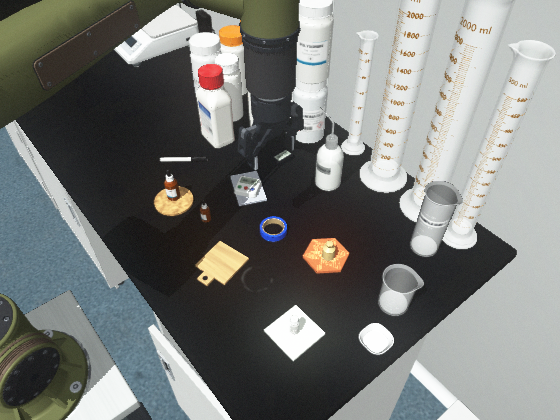

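View pics/side.png

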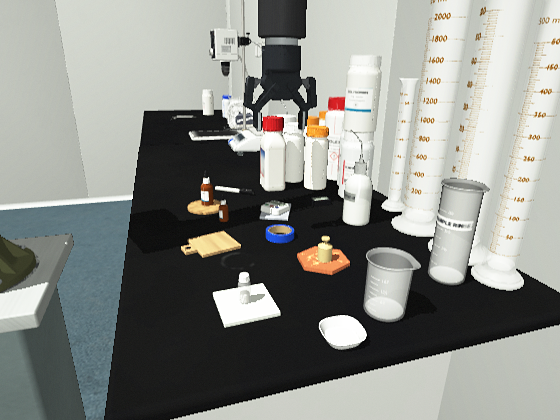

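Scene picture: larger dropper bottle on the cork at (171,188), a small look-alike on the bench at (206,212); the white timer lies on the steel plate at (247,187), the black look-alike at (280,156); vial on the tile (295,325), weight on the hexagon (330,252), spare board (225,264), tape (272,228). Side picture agrees. Enlarged crop to confirm, and a wrist view.

```bash
python3 - <<'E'
from h import *
a=cv2.imread('pics/scene.png')[145:235,140:300]; b=cv2.imread('pics/side.png')[165:235,180:340]
cv2.imwrite('pics/crop1.png',np.vstack([cv2.resize(a,(640,360)),cv2.resize(b,(640,240))[:240]]))
print(r.camera_model('wrist')); save('wrist','w0')
E
```

```text
{'vfov': 60.228181652917115, 'cx': 284.8627287322965, 'cy': 210.95843925771237, 'origin': array([ 0.5995011 , -0.08322829,  0.37252952]), 'orientation': array([-2.35859731e-03, -3.09774190e+00, -5.20847026e-01])}
```

View pics/crop1.png

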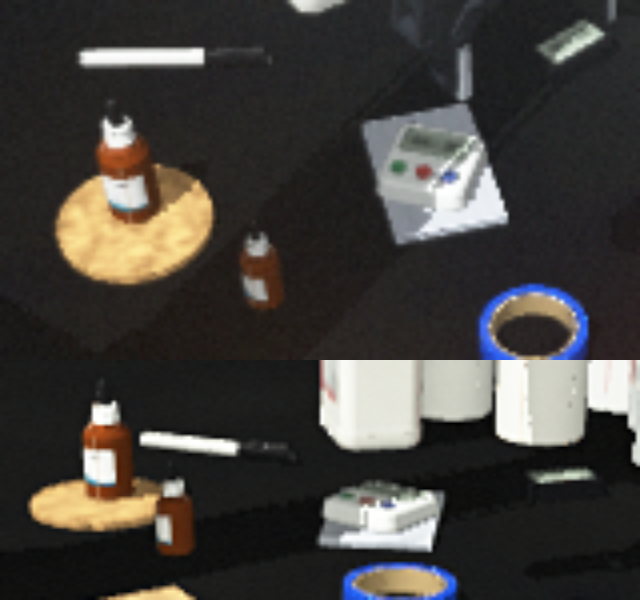

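View pics/w0.png

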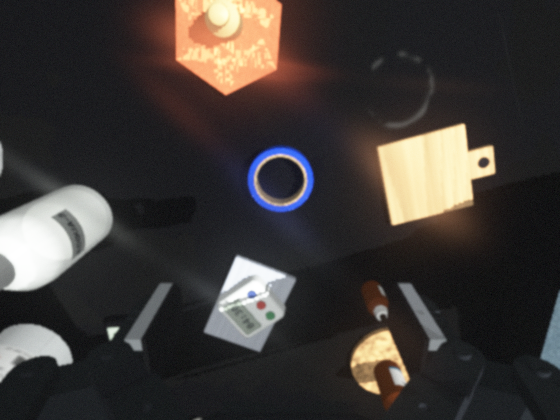

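Crop confirms: the larger bottle is on the cork, the white timer on the steel plate. The wrist view shows hexagon and weight (225,30), tape (280,180), board (430,175), timer (250,305). Two wrist viewpoints next.

>>> arm_command(
  motion=[0,0,0,-80,180,30,85,0,0,0,-80,180,30,85,0,0,0,-80,180,30,85,0,0,0,-80,180,30,85,0,0,0,-80,180,30,85,0,0,0,-80,180,30,85],
)

```text
time_s: 1.9
ee_pos: [0.5204, 0.179, 0.2799]
eef_rot: [2.219, -2.222, 0.0]
contact_force: [-0.2, 0.1, -0.5]
width: 0.995
finger_force: 0.0
```

```bash
cat > look.py <<'E'
from h import *
import sys
def region(t,near,name='wrist',ztop=0.008):
    m=r.camera_model(name); best=None
    for d in r.cut_out(t,name)[:4]:
        g=np.argwhere(d['region'])[:,::-1]
        if len(g)<30: continue
        g=g.astype(float); P=np.array([ray(m,p,ztop)[:2] for p in g])
        dd=np.linalg.norm(np.median(P,0)-near)
        if best is None or dd<best[0]: best=(dd,d['p'],P,g)
    return best
def fit(t,near,ztop,name='wrist'):
    b=region(t,near,name,ztop)
    if b is None: print(t,'none'); return
    P=b[2]; h=cv2.convexHull((P*1000).astype(np.float32)); (c,s,a)=cv2.minAreaRect(h)
    mm=cv2.moments(h); c2=(mm['m10']/mm['m00'],mm['m01']/mm['m00']); (e,rad)=cv2.minEnclosingCircle(h)
    print(name,t,'p%.2f'%b[1],'rect',np.round(c,1),np.round(s,1),round(a,1),'centroid',np.round(c2,1),'circ',np.round(e,1),round(rad,1),'px',b[3].min(0),b[3].max(0))
E
python3 - <<'E'
from look import *
print(r.get_state()['ee_pos'],r.get_state()['eef_rot'],r.camera_model('wrist'))
save('wrist','w1')
fit('cork_mat',[.46,.23],.008); fit('steel_plate',[.635,.135],.008); fit('timer_mid',[.632,.148],.024); fit('spare_board',[.454,-.006],.008); fit('dropper_mid',[.47,.24],.05); fit('tape_mid',[.6,.006],.018)
for t in ['dropper_mid','timer_mid']: print(t,[(d['p'],d['at']) for d in r.boxes_of(t,'wrist')])
E
```

```text
[0.52035669 0.17899982 0.27988512] [ 2.21944234e+00 -2.22226297e+00  3.43178774e-05] {'vfov': 60.228181652917115, 'cx': 284.8627287322965, 'cy': 210.95843925771237, 'origin': array([0.51983249, 0.09581888, 0.40220856]), 'orientation': array([-0.00440752, -3.09763394, -0.51994632])}
cork_mat none
wrist steel_plate p0.81 rect [641.6 161.3] [110.8  75. ] 66.1 centroid [641.9 161.3] circ [642.3 161.1] 65.0 px [127.  88.] [220. 205.]
wrist timer_mid p0.78 rect [635.5 155.3] [61.8 59.2] 36.1 centroid [635.5 155.2] circ [635.3 155.1] 39.0 px [136. 109.] [211. 182.]
wrist spare_board p0.62 rect [447.8  28.2] [88.  44.2] 14.8 centroid [452.1  34.4] circ [448.5  27.3] 48.4 px [309.   0.] [406.  47.]
wrist dropper_mid p0.58 rect [473.5 252. ] [32.5 60.9] 10.7 centroid [474.1 250.1] circ [472.4 251.8] 30.5 px [311. 215.] [344. 266.]
wrist tape_mid p0.81 rect [602.4  31.1] [21.9 61.9] 89.9 centroid [601.3  29.2] circ [602.3  21. ] 30.9 px [163.   0.] [229.  26.]
dropper_mid [(0.85, [0.4768, 0.2448, 0.0602]), (0.62, [0.5013, 0.1383, 0.0389])]
timer_mid [(0.93, [0.7806, 0.2064, 0.0133]), (0.78, [0.6329, 0.1493, 0.0256])]
```

View pics/w1.png

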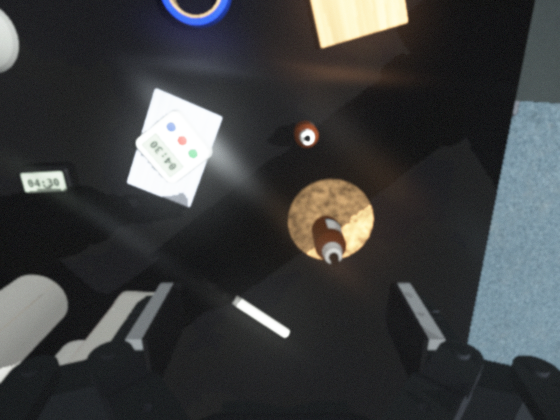

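Wrist view: plate (174,148) with the timer on it (174,145), cork (331,220) with the dropper (328,240), small look-alike (307,134), black timer (45,180). Cross-check with the other two cameras, since plate and timer fits are a few mm off the earlier estimates.

```bash
python3 - <<'E'
from look import *
for n in ['scene','side']:
    r.grab_frame(n)
    fit('cork_mat',[.46,.23],.008,n); fit('steel_plate',[.635,.135],.008,n); fit('timer_mid',[.632,.148],.024,n); fit('spare_board',[.454,-.006],.008,n); fit('tape_mid',[.6,.006],.018,n);fit('white_tile',[.466,-.24],.008,n);fit('clay_hexagon',[.649,-.136],.008,n)
m=r.camera_model('wrist'); im=cv2.imread('pics/w1.png'); hsv=cv2.cvtColor(im,cv2.COLOR_BGR2HSV)
k=np.zeros((420,560),bool); k[175:265,285:378]=True
g=np.argwhere(k&(im.max(2)>60))[:,::-1]
P=np.array([ray(m,p.astype(float),.008)[:2]*1000 for p in g]).astype(np.float32)
print(g.min(0),g.max(0),cv2.minEnclosingCircle(P), cv2.fitEllipse(cv2.convexHull(P)))
# board edges visible corners
for uv in [(320,48),(408,23),(312,0)]: print(ray(m,uv,.008))
E
```

```text
scene cork_mat p0.63 rect [464.  237.9] [97.2 99.2] 64.7 centroid [465.1 240.5] circ [465.7 241. ] 52.8 px [154. 187.] [193. 215.]
scene steel_plate p0.55 rect [641.1 160.9] [116.8  76. ] 66.8 centroid [641.3 160.9] circ [641.3 160.8] 65.6 px [230. 171.] [266. 205.]
scene timer_mid p0.56 rect [635.6 150.6] [73.1 64.9] 37.6 centroid [635.1 150.4] circ [634.  150.5] 43.7 px [234. 176.] [261. 197.]
scene spare_board p0.87 rect [ 4.414e+02 -4.000e-01] [113.9  89.5] 16.2 centroid [445.5   1.7] circ [446.7   4.3] 63.6 px [196. 241.] [247. 284.]
scene tape_mid p0.85 rect [600.6   2. ] [78.7 62.6] 50.7 centroid [600.6   1.5] circ [601.    1.6] 39.5 px [260. 216.] [286. 241.]
scene white_tile p0.80 rect [ 466.8 -237.4] [93.7 97.1] 1.7 centroid [ 466.1 -236.9] circ [ 465.4 -237.3] 62.6 px [264. 306.] [324. 361.]
scene clay_hexagon p0.83 rect [ 650.3 -131.5] [101.3 104.7] 51.1 centroid [ 650.3 -130.4] circ [ 650.7 -131.8] 56.5 px [303. 238.] [348. 273.]
side cork_mat p0.59 rect [458.  228.5] [102.6  83.5] 75.3 centroid [461.2 229.8] circ [462.5 229.7] 57.0 px [188. 201.] [219. 214.]
side steel_
[... 383 characters left out ...]
.]
side tape_mid p0.93 rect [599.8 -13.1] [93.6 61.6] 74.2 centroid [598.8 -12.3] circ [595.6 -11.9] 49.4 px [266. 225.] [293. 242.]
side white_tile p0.79 rect [ 468.1 -243. ] [91.8 98.6] 2.8 centroid [ 468.2 -242.9] circ [ 467.9 -242.3] 64.1 px [213. 284.] [280. 326.]
side clay_hexagon p0.76 rect [ 648.7 -138.8] [109.  106.5] 59.6 centroid [ 650.  -138.2] circ [ 650.4 -138.5] 59.4 px [297. 247.] [349. 274.]
[286 178] [374 264] ((464.6882019042969, 249.4591064453125), 56.083412170410156) ((466.0689697265625, 247.6019287109375), (101.28013610839844, 108.70942687988281), 20.691709518432617)
[0.48415065 0.06131447 0.008     ]
[0.39879146 0.03905188 0.008     ]
[0.49310726 0.01912888 0.008     ]
```

>>> arm_command(
  motion=[0,0,0,0,-300,0,85,0,0,0,0,-300,0,85,0,0,0,0,-300,0,85,0,0,0,0,-300,0,85,0,0,0,0,-300,0,85,0,0,0,0,-300,0,85,0,0,0,0,-300,0,85,0,0,0,0,-300,0,85],
)

```text
time_s: 4.15
ee_pos: [0.5201, -0.119, 0.2803]
eef_rot: [-2.223, 2.22, 0.0]
contact_force: [0.7, -0.3, -0.3]
width: 0.994
finger_force: 0.0
```

```bash
python3 - <<'E'
from look import *
print(r.get_state()['ee_pos']); save('wrist','w2')
fit('spare_board',[.454,-.006],.008);fit('white_tile',[.466,-.24],.008);fit('clay_hexagon',[.649,-.136],.008); fit('tape_mid',[.6,.006],.018); fit('vial_mid',[.468,-.244],.04); fit('weight_mid',[.647,-.146],.05)
for t in ['vial_mid','weight_mid','white_tile']: print(t,[(d['p'],d['at']) for d in r.boxes_of(t,'wrist')])
E
```

```text
[ 0.52012875 -0.11899048  0.28028449]
wrist spare_board p0.60 rect [4.43e+02 1.00e-01] [113.5  90.4] 15.6 centroid [446.9   1.3] circ [449.2   1.9] 64.4 px [296. 224.] [396. 302.]
wrist white_tile p0.32 rect [ 464.6 -235.7] [26.8 22.2] 43.5 centroid [ 464.7 -235.8] circ [ 464.8 -235.8] 13.6 px [327.  37.] [353.  63.]
wrist clay_hexagon p0.73 rect [ 651.2 -130.9] [107.3  95.2] 84.8 centroid [ 651.3 -130.7] circ [ 651.1 -130.6] 54.4 px [120. 104.] [208. 201.]
wrist tape_mid p0.71 rect [601.9   3.3] [72.4 68.1] 45.2 centroid [602.7   2.2] circ [604.5   1.4] 37.9 px [186. 239.] [243. 294.]
wrist vial_mid p0.92 rect [ 468.5 -233.8] [23.4 20.4] 44.2 centroid [ 468.9 -233.8] circ [ 469.2 -234.5] 11.9 px [327.  37.] [352.  62.]
wrist weight_mid p0.58 rect [ 643.4 -141.4] [38.1 27.5] 17.6 centroid [ 643.3 -141.8] circ [ 643.4 -141.5] 19.4 px [140. 136.] [176. 167.]
vial_mid [(0.65, [0.4737, -0.2306, 0.0566])]
weight_mid [(0.77, [0.6481, -0.1416, 0.0396])]
white_tile []
```

View pics/w2.png

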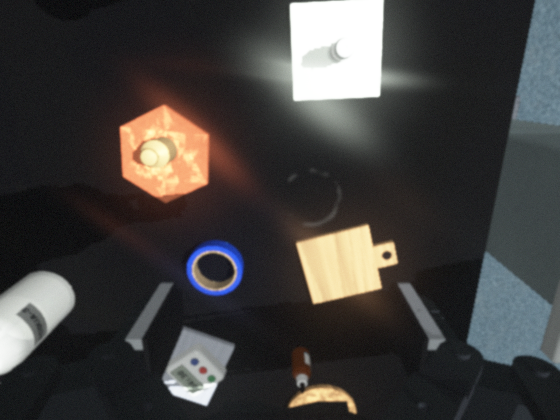

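Wrist view 2: tile (338,50) with the vial cap (343,48), hexagon (165,152) with the weight (155,152), board (343,263), tape (215,268). Now I fit known shapes to the silhouettes of all cameras.

```bash
cat > fitm.py <<'E'
from look import *
from scipy.optimize import minimize
def cyl(d,z0,z1,n=24):
    a=np.linspace(0,2*np.pi,n,endpoint=False); c=np.c_[np.cos(a),np.sin(a)]*d/2
    return [np.r_[np.c_[c,np.full(n,z0)],np.c_[c,np.full(n,z1)]]]
def box(x,y,z0,z1): return [np.array([[i*x/2,j*y/2,z] for i in(-1,1) for j in(-1,1) for z in(z0,z1)])]
def hexa(d,z0,z1): return cyl(d/np.cos(np.pi/6),z0,z1,6)
M=dict(dropper_mid=cyl(33,8,70)+cyl(20,70,85)+cyl(10,85,102),weight_mid=cyl(29,8,38)+cyl(18,38,58),
 timer_mid=box(62,62,8,24),vial_mid=cyl(21,8,49)+cyl(18,49,58),white_tile=box(90,90,0,8),steel_plate=box(74,110,0,8),
 cork_mat=cyl(100,0,8),clay_hexagon=hexa(94,0,8),spare_board=box(88,88,0,8)+[np.array([[-69,-14,0],[-69,14,0],[-69,-14,8],[-69,14,8],[-40,14,8],[-40,-14,8]])])
S=4
def render(m,parts,q,hull):
    c,s=np.cos(q[2]),np.sin(q[2]); k=np.zeros((420*S,560*S),np.uint8); allp=[]
    for P in parts:
        W=np.c_[q[0]+c*P[:,0]-s*P[:,1],q[1]+s*P[:,0]+c*P[:,1],P[:,2]]/1000
        uv=np.array([proj(m,w) for w in W]); allp.append(uv)
        if not hull: cv2.fillConvexPoly(k,cv2.convexHull(((uv+.5)*S).astype(np.int32)),1)
    if hull: cv2.fillConvexPoly(k,cv2.convexHull(((np.vstack(allp)+.5)*S).astype(np.int32)),1)
    return k
def mask(t,cam,near):
    m=r.camera_model(cam); best=None
    for d in r.cut_out(t,cam)[:4]:
        g=d['region']
        if g.sum()<30: continue
        c=np.argwhere(g).mean(0)[::-1]; e=np.linalg.norm(c-proj(m,[near[0]/1000,near[1]/1000,.02]))
        if e<25 and (best is None or e<best[0]): best=(e,g)
    if best is None: return None
    k=best[1].astype(np.uint8); n,l,st,_=cv2.connectedComponentsWithStats(k); k=(l==1+st[1:,4].argmax()).astype(np.uint8)
    return m,cv2.resize(k,None,fx=S,fy=S,interpolation=cv2.INTER_NEAREST)
def run(t,q0,cams,yaw=True,hull=None,extra=()):
    hull=t in('white_tile','steel_plate','cork_mat','clay_hexagon','spare_board') if hull is None else hull
    obs=[(c,mask(t,c,q0)) for c in cams]; obs=[(c,o) for c,o in obs if o is not None]+list(extra); o2=[]
    for c,(m,k) in obs:
        if hull:
            h=cv2.convexHull(cv2.findNonZero(k)); k=k.copy(); cv2.fillConvexPoly(k,h,1)
        o2.append((c,m,k))
    def solve(oo):
        def cost(q):
            q=[q[0],q[1],q[2]/40]; s=0
            for c,m,k in oo:
                w=render(m,M[t],q,hull); s+=1-(w&k).sum()/max(1,(w|k).sum())
            return s/len(oo)
        x0=np.array([q0[0],q0[1],q0[2]*40]); sim=np.array([x0,x0+[12,0,0],x0+[0,12,0],x0+[0,0,10]])
        if not yaw:
            f=lambda p:cost([p[0],p[1],x0[2]]); z=minimize(f,x0[:2],method='Nelder-Mead',options=dict(initial_simplex=sim[:3,:2],maxfev=50,xatol=.2)); return np.r_[z.x,q0[2]],z.fun
        z=minimize(cost,x0,method='Nelder-Mead',options=dict(initial_simplex=sim,maxfev=90,xatol=.2)); return np.r_[z.x[:2],z.x[2]/40],z.fun
    a,f=solve(o2); print(t,'ALL',a.round(2),'1-iou %.2f'%f,[(c,)+tuple(x.round(2) if hasattr(x,'round') else x for x in solve([(c,m,k)])) for c,m,k in o2] if len(o2)>1 else [c for c,_,_ in o2],flush=True)
E
time python3 - <<'E'
from fitm import *
r.grab_frame('scene');r.grab_frame('side')
r.grab_frame('wrist')
A=['scene','side','wrist']
run('white_tile',[466,-237,0.03],A[:2]); run('steel_plate',[641,161,-.41],A[:1]); run('cork_mat',[465,241,0],A[:2],False)
run('clay_hexagon',[651,-131,0.0],A,True); run('spare_board',[454,3,.27],A)
run('dropper_mid',[470,245,0],A[:2],False); run('weight_mid',[647,-138,0],A,False); run('vial_mid',[470,-237,0],A,False); run('timer_mid',[635,153,.63],A[:2])
m=dict(vfov=60.228181652917115,cx=284.8627287322965,cy=210.95843925771237,origin=[0.51983249,0.09581888,0.40220856],orientation=[-0.00440752,-3.09763394,-0.51994632])
im=cv2.imread('pics/w1.png'); k=np.zeros((420,560),np.uint8); k[175:258,285:378]=1; k&=(im.max(2)>60).astype(np.uint8)
run('cork_mat',[465,241,0],[],False,extra=[('w1',(m,cv2.resize(k,None,fx=S,fy=S,interpolation=cv2.INTER_NEAREST)))])
E
```

```text
white_tile ALL [ 4.6872e+02 -2.3654e+02  4.0000e-02] 1-iou 0.05 [('scene', array([ 4.6764e+02, -2.3677e+02,  5.0000e-02]), np.float64(0.05)), ('side', array([ 4.6888e+02, -2.3787e+02,  4.0000e-02]), np.float64(0.03))]
steel_plate ALL [ 6.6526e+02  2.2719e+02 -6.3000e-01] 1-iou 0.89 ['scene']
cork_mat ALL [466.09 244.87   0.  ] 1-iou 0.12 [('scene', array([466.9 , 246.69,   0.  ]), np.float64(0.04)), ('side', array([462.73, 237.98,   0.  ]), np.float64(0.12))]
clay_hexagon ALL [ 6.5251e+02 -1.3029e+02  4.4000e-01] 1-iou 0.04 [('scene', array([ 6.5309e+02, -1.2931e+02,  4.3000e-01]), np.float64(0.04)), ('side', array([ 6.5268e+02, -1.3175e+02,  4.6000e-01]), np.float64(0.02)), ('wrist', array([ 6.5203e+02, -1.3036e+02,  4.4000e-01]), np.float64(0.01))]
spare_board ALL [4.5429e+02 4.6300e+00 2.6000e-01] 1-iou 0.05 [('scene', array([4.5397e+02, 5.3800e+00, 2.4000e-01]), np.float64(0.05)), ('side', array([4.5424e+02, 1.3000e+00, 2.9000e-01]), np.float64(0.05)), ('wrist', array([4.5441e+02, 5.3600e+00, 2.7000e-01]), np.float64(0.02))]
dropper_mid ALL [474.41 192.32   0.  ] 1-iou 0.84 [('sc
[... 180 characters left out ...]
([ 654.83, -134.17,    0.  ]), np.float64(0.25)), ('side', array([ 652.28, -138.09,    0.  ]), np.float64(0.16)), ('wrist', array([ 651.4 , -137.39,    0.  ]), np.float64(0.08))]
vial_mid ALL [ 468.24 -233.77    0.  ] 1-iou 0.15 [('scene', array([ 466.67, -235.04,    0.  ]), np.float64(0.16)), ('side', array([ 468.29, -233.49,    0.  ]), np.float64(0.14)), ('wrist', array([ 468.8, -233.2,    0. ]), np.float64(0.12))]
timer_mid ALL [639.25 155.72   0.75] 1-iou 0.56 [('scene', array([620.42, 182.87,   0.99]), np.float64(0.89)), ('side', array([6.3942e+02, 1.5295e+02, 6.1000e-01]), np.float64(0.24))]
cork_mat ALL [466.98 243.83   0.  ] 1-iou 0.05 ['w1']
real	0m13.375s
user	0m8.710s
sys	0m2.084s
```

>>> arm_command(
  motion=[0,0,0,60,-9,-60,65,0,0,0,110,-15,-110,65,0,0,0,132,-18,-150,65,0,0,0,132,-18,-150,65,0,0,0,132,-18,-200,65,0,0,0,132,-18,-242,65,0,0,0,132,-18,-242,65,0,0,0,132,-18,-242,65,0,0,0,132,-18,-242,20,0,0,0,132,-18,-242,20,0,0,0,132,-18,-242,20,0,0,0,132,-18,-242,20],
  squeeze=40,
)

```text
time_s: 7.35
ee_pos: [0.6528, -0.1381, 0.0404]
eef_rot: [-2.221, 2.22, -0.003]
contact_force: [-1.7, 0.9, 5.9]
width: 0.331
finger_force: 39.6
```

```bash
python3 - <<'E'
from h import *
s=r.get_state(); print(s['ee_pos'],s['width']*85.4,s['finger_force'])
E
```

```text
[ 0.65281629 -0.13805265  0.04042931] 28.24826774957073 39.63140308856964
```

>>> arm_command(
  motion=[0,0,0,0,0,40,20,0,0,0,0,0,80,20,0,0,0,-45,32,90,20,0,0,0,-90,64,90,20,0,0,0,-135,96,90,20,0,0,0,-180,128,90,20,0,0,0,-198,142,80,20,0,0,0,-198,142,80,20,0,0,0,-198,142,40,20,0,0,0,-198,142,10,20,0,0,0,-198,142,10,20],
)

```text
time_s: 8.72
ee_pos: [0.4527, 0.0031, 0.0461]
eef_rot: [2.217, -2.219, -0.004]
contact_force: [-0.4, 0.6, -0.5]
width: 0.328
finger_force: 40.2
```

>>> arm_command(
  motion=[0,0,0,0,0,-5,20,0,0,0,0,0,-8,20,0,0,0,0,0,-8,20],
)

```text
time_s: 9.1
ee_pos: [0.4543, 0.0041, 0.0408]
eef_rot: [-2.221, 2.221, -0.0]
contact_force: [-1.1, -0.5, -1.3]
width: 0.328
finger_force: 40.2
```

>>> arm_command(
  motion=[0,0,0,0,0,0,60,0,0,0,0,0,0,60,0,0,0,0,0,0,60,0,0,0,0,0,50,60,0,0,0,0,0,100,60,0,0,0,3,-60,110,60,0,0,0,7,-120,110,60,0,0,0,10,-180,110,60,0,0,0,14,-239,100,60,0,0,0,14,-239,100,60,0,0,0,14,-239,50,60,0,0,0,14,-239,50,60],
  squeeze=20,
)

```text
time_s: 10.6
ee_pos: [0.4656, -0.2339, 0.0866]
eef_rot: [2.219, -2.219, -0.01]
contact_force: [-1.1, 0.4, 0.2]
width: 0.705
finger_force: 0.0
```

```bash
python3 - <<'E'
from fitm import *
s=r.get_state(); print(s['ee_pos'],s['width']*85.4,s['contact_force'])
r.grab_frame('scene'); r.grab_frame('side')
run('vial_mid',[468,-234,0],['side'],False); run('weight_mid',[454,5,0],['scene','side'],False)
im=np.hstack([r.grab_frame(n) for n in ['side']]); cv2.imwrite('pics/s2.png',cv2.cvtColor(cv2.resize(im[150:350,130:400],(800,592)),cv2.COLOR_RGB2BGR))
E
```

```text
[ 0.46562932 -0.23387778  0.08662799] 60.226545548302134 [-1.14347141  0.37640249  0.15028886]
vial_mid ALL [ 468.08 -235.02    0.  ] 1-iou 0.11 ['side']
weight_mid ALL [454.26   5.2    0.  ] 1-iou 0.12 ['scene']
```

View pics/s2.png

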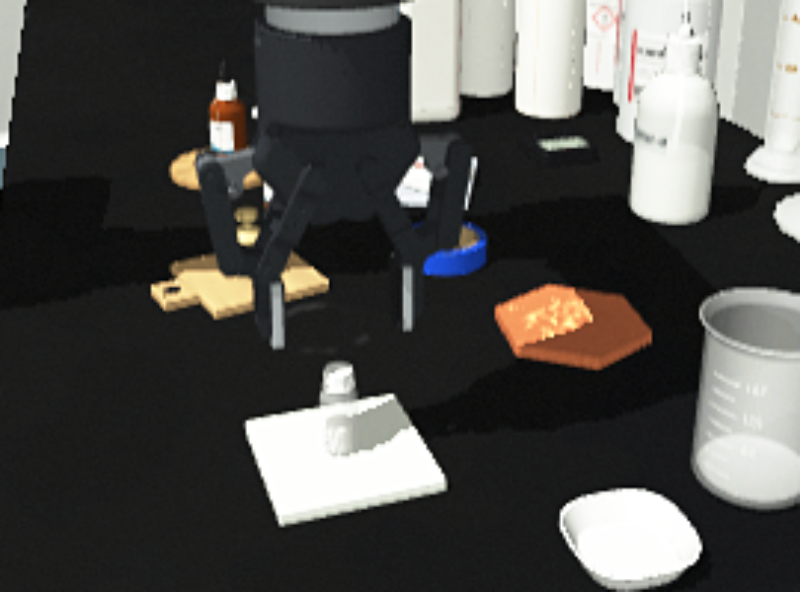

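The weight stands on the board; the vial at (340,410) stands between the open fingers. Grasp it.

>>> arm_command(
  motion=[0,0,0,0,-1,-30,60,0,0,0,0,-1,-54,60,0,0,0,0,-1,-54,60,0,0,0,0,-1,-54,12,0,0,0,0,-1,-54,12,0,0,0,0,-1,-54,12,0,0,0,0,-1,-54,12,0,0,0,0,-1,-54,12,0,0,0,0,-1,-54,12],
  squeeze=20,
)

```text
time_s: 12.02
ee_pos: [0.4688, -0.2362, 0.0378]
eef_rot: [-2.221, 2.22, -0.003]
contact_force: [-1.4, 1.3, 5.8]
width: 0.237
finger_force: 20.1
```

>>> arm_command(
  motion=[0,0,0,0,0,40,12,0,0,0,0,0,80,12,0,0,0,46,26,90,12,0,0,0,92,52,90,12,0,0,0,138,79,90,12,0,0,0,184,105,80,12,0,0,0,184,105,80,12,0,0,0,184,105,40,12,0,0,0,184,105,12,12,0,0,0,184,105,6,12,0,0,0,184,105,3,12,0,0,0,184,105,2,12],
)

```text
time_s: 13.52
ee_pos: [0.6527, -0.1312, 0.04]
eef_rot: [-2.22, 2.22, -0.003]
contact_force: [-0.3, -0.4, -0.7]
width: 0.237
finger_force: 19.8
```

>>> arm_command(
  motion=[0,0,0,0,0,0,12,0,0,0,0,0,0,12],
)

```text
time_s: 13.78
ee_pos: [0.6523, -0.131, 0.039]
eef_rot: [-2.221, 2.221, -0.001]
contact_force: [-0.2, 0.7, -0.4]
width: 0.239
finger_force: 19.8
```

>>> arm_command(
  motion=[0,0,0,0,0,-2,12,0,0,0,0,0,-2,60,0,0,0,0,0,-2,60,0,0,0,0,0,-2,60,0,0,0,0,0,50,60,0,0,0,0,0,110,60,0,0,0,-30,50,150,85,0,0,0,-60,100,180,85,0,0,0,-80,150,210,85,0,0,0,-80,190,244,85,0,0,0,-80,190,244,85,0,0,0,-80,190,244,85],
)

```text
time_s: 15.28
ee_pos: [0.5718, 0.0592, 0.2817]
eef_rot: [2.222, -2.22, -0.001]
contact_force: [0.2, -0.0, -0.2]
width: 0.996
finger_force: 0.0
```

```bash
python3 - <<'E'
from fitm import *
print(r.get_state()['ee_pos'])
r.grab_frame('scene'); r.grab_frame('side'); save('wrist','w3')
run('vial_mid',[652,-130,0],['scene','side'],False)
run('weight_mid',[454,5,0],['side','wrist'],False)
run('steel_plate',[641,161,-.41],['wrist','scene']); run('timer_mid',[635,153,.63],['wrist','scene'])
run('dropper_mid',[470,245,0],['scene','side','wrist'],False); run('tape_mid',[601,2,0],['wrist'],False) if 'tape_mid' in M else 0
E
```

```text
[0.57182166 0.05919757 0.28167051]
vial_mid ALL [ 653.16 -129.65    0.  ] 1-iou 0.19 [('scene', array([ 650.84, -131.08,    0.  ]), np.float64(0.23)), ('side', array([ 652.27, -131.77,    0.  ]), np.float64(0.15))]
weight_mid ALL [454.87   4.89   0.  ] 1-iou 0.12 [('side', array([454.4,   1.3,   0. ]), np.float64(0.12)), ('wrist', array([455.06,   5.05,   0.  ]), np.float64(0.08))]
steel_plate ALL [ 6.4276e+02  1.6128e+02 -4.3000e-01] 1-iou 0.55 [('wrist', array([ 6.4948e+02,  1.7220e+02, -6.1000e-01]), np.float64(0.5)), ('scene', array([ 6.4488e+02,  1.6170e+02, -4.9000e-01]), np.float64(0.59))]
timer_mid ALL [638.85 156.58   0.67] 1-iou 0.16 [('wrist', array([639.26, 157.71,   0.65]), np.float64(0.16)), ('scene', array([638.22, 157.91,   0.73]), np.float64(0.15))]
dropper_mid ALL [473.25 254.15   0.  ] 1-iou 0.18 [('scene', array([472.27, 254.7 ,   0.  ]), np.float64(0.16)), ('side', array([473.56, 253.88,   0.  ]), np.float64(0.2))]
```

View pics/w3.png

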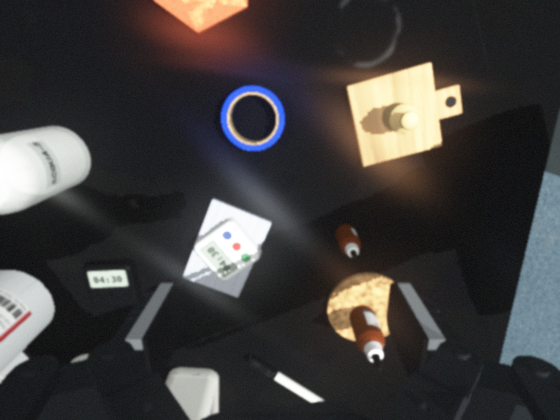

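The vial stands on the slab, the weight on the board (400,118), timer on the plate (228,247), dropper on the cork (370,330). Next the dropper, fingers closing along x, TCP at 60 mm so that the palm clears the tip.

>>> arm_command(
  motion=[0,0,0,-28,55,-20,65,0,0,0,-55,108,-40,65,0,0,0,-80,158,-70,65,0,0,0,-99,194,-100,65,0,0,0,-99,194,-130,65,0,0,0,-99,194,-130,65,0,0,0,-99,194,-180,65,0,0,0,-99,194,-222,65,0,0,0,-99,194,-222,65,0,0,0,-99,194,-222,65],
  squeeze=30,
)

```text
time_s: 17.23
ee_pos: [0.4746, 0.2535, 0.0634]
eef_rot: [-2.219, 2.219, -0.002]
contact_force: [-0.2, 0.7, -0.1]
width: 0.765
finger_force: 0.0
```

>>> arm_command(
  motion=[0,0,0,0,0,0,24,0,0,0,0,0,0,24,0,0,0,0,0,0,24,0,0,0,0,0,0,24,0,0,0,0,0,0,24],
)

```text
time_s: 17.85
ee_pos: [0.4737, 0.2536, 0.0622]
eef_rot: [-2.22, 2.219, -0.001]
contact_force: [-2.2, 0.2, 6.6]
width: 0.376
finger_force: 29.5
```

>>> arm_command(
  motion=[0,0,0,0,0,40,24,0,0,0,0,0,85,24,0,0,0,0,-35,110,24,0,0,0,0,-85,110,24,0,0,0,0,-135,110,24,0,0,0,0,-185,110,24,0,0,0,0,-235,110,24,0,0,0,0,-285,110,24,0,0,0,-2,-335,110,24,0,0,0,-4,-385,110,24,0,0,0,-4,-435,110,24,0,0,0,-4,-470,100,24],
)

```text
time_s: 19.35
ee_pos: [0.469, -0.2191, 0.1611]
eef_rot: [-2.219, 2.222, -0.002]
contact_force: [0.7, -0.3, -1.1]
width: 0.375
finger_force: 29.9
```

>>> arm_command(
  motion=[0,0,0,0,-21,0,24,0,0,0,0,-21,0,24,0,0,0,0,-21,-40,24,0,0,0,0,-21,-75,24,0,0,0,0,-21,-92,24,0,0,0,0,-21,-96,24,0,0,0,0,-21,-98,24,0,0,0,0,-21,-99,24,0,0,0,0,-21,-99,24],
)

```text
time_s: 20.48
ee_pos: [0.4696, -0.2381, 0.0623]
eef_rot: [-2.221, 2.221, -0.002]
contact_force: [0.7, 0.3, 2.2]
width: 0.378
finger_force: 30.1
```

>>> arm_command(
  motion=[0,0,0,0,0,0,70,0,0,0,0,0,0,70,0,0,0,0,0,0,70,0,0,0,0,0,0,70,0,0,0,0,0,45,70,0,0,0,0,0,90,70,0,0,0,0,10,130,70,0,0,0.15,22,50,140,85,0,0,0.3,45,100,140,85,0,0,0.45,68,150,140,85,0,0,0.6,90,200,140,85,0,0,0.65,112,250,140,85],
)

```text
time_s: 21.98
ee_pos: [0.5815, 0.0138, 0.2014]
eef_rot: [-2.816, 1.392, -0.0]
contact_force: [1.2, -0.2, 0.9]
width: 0.998
finger_force: 0.0
```

>>> arm_command(
  motion=[0,0,0,20,45,-10,85,0,0,0,40,90,-20,85,0,0,0,58,144,-60,85,0,0,0,58,144,-110,85,0,0,0,58,144,-110,85,0,0,0,58,144,-110,85],
)

```text
time_s: 22.72
ee_pos: [0.64, 0.1555, 0.0939]
eef_rot: [-2.814, 1.396, -0.004]
contact_force: [0.3, -0.4, 1.0]
width: 0.997
finger_force: 0.0
```

```bash
python3 - <<'E'
from fitm import *
s=r.get_state(); print(s['ee_pos'],rot(s['eef_rot']).round(2).tolist())
a=r.grab_frame('scene'); b=r.grab_frame('side'); 
run('dropper_mid',[469,-237,0],['scene','side'],False)
c=np.vstack([cv2.resize(a[150:250,160:320],(480,300)),cv2.resize(b[150:250,200:360],(480,300))]); cv2.imwrite('pics/s3.png',cv2.cvtColor(c,cv2.COLOR_RGB2BGR))
E
```

```text
[0.64000137 0.15551814 0.09389017] [[0.61, -0.8, 0.0], [-0.8, -0.61, -0.0], [0.0, -0.0, -1.0]]
dropper_mid ALL [ 469.56 -238.19    0.  ] 1-iou 0.14 [('scene', array([ 468.9 , -238.65,    0.  ]), np.float64(0.12)), ('side', array([ 469.62, -238.27,    0.  ]), np.float64(0.17))]
```

View pics/s3.png

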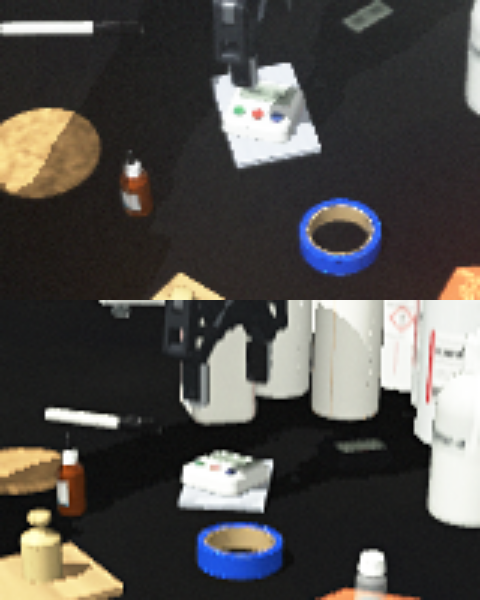

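Dropper stands at the tile's centre. The open fingers are above the timer; scene/side crop shows them lined up with its sides (265,105). Descend and grip.

>>> arm_command(
  motion=[0,0,0,0,0,-30,85,0,0,0,0,0,-55,85,0,0,0,0,0,-67,85,0,0,0,0,0,-67,85,0,0,0,0,0,-67,54,0,0,0,0,0,-67,54,0,0,0,0,0,-67,54,0,0,0,0,0,-67,54,0,0,0,0,0,-67,54],
  squeeze=35,
)

```text
time_s: 24.05
ee_pos: [0.64, 0.1564, 0.0263]
eef_rot: [-2.813, 1.394, -0.003]
contact_force: [-0.2, -0.2, 6.6]
width: 0.706
finger_force: 39.7
```

>>> arm_command(
  motion=[0,0,0,0,0,20,54,0,0,0,0,0,50,54,0,0,0,0,0,80,54,0,0,0,0,0,80,54],
)

```text
time_s: 24.55
ee_pos: [0.6406, 0.1565, 0.1088]
eef_rot: [-2.81, 1.394, -0.007]
contact_force: [0.9, 0.1, -1.1]
width: 0.711
finger_force: 39.0
```

```bash
python3 - <<'E'
from fitm import *
s=r.get_state(); print(s['ee_pos'],s['width']*85.4,s['finger_force'])
a=r.grab_frame('scene'); b=r.grab_frame('side'); 
c=np.vstack([cv2.resize(a[150:250,160:320],(480,300)),cv2.resize(b[150:250,200:360],(480,300))]); cv2.imwrite('pics/s4.png',cv2.cvtColor(c,cv2.COLOR_RGB2BGR))
run('steel_plate',[642,161,-.42],['scene','side']); run('cork_mat',[467,244,0],['scene','side'],False)
E
```

```text
[0.64055048 0.15653765 0.10880344] 60.716903712992455 39.02913451194763
steel_plate ALL [ 6.4226e+02  1.6050e+02 -4.1000e-01] 1-iou 0.08 [('scene', array([ 6.4322e+02,  1.6263e+02, -4.1000e-01]), np.float64(0.05)), ('side', array([ 6.4131e+02,  1.5549e+02, -4.0000e-01]), np.float64(0.07))]
cork_mat ALL [468.21 244.24   0.  ] 1-iou 0.09 [('scene', array([468.89, 246.77,   0.  ]), np.float64(0.05)), ('side', array([468.36, 242.11,   0.  ]), np.float64(0.11))]
```

View pics/s4.png

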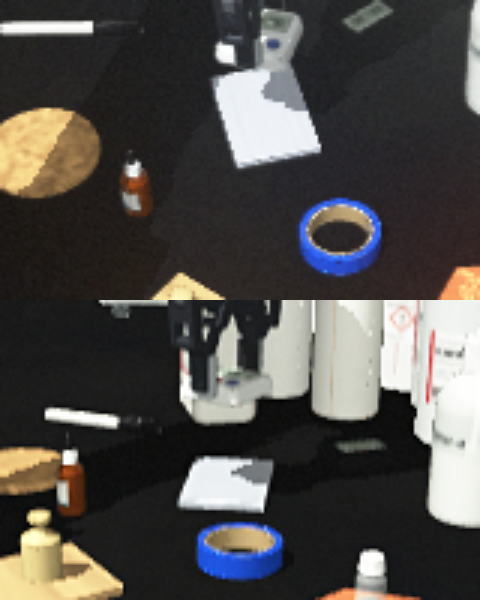

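The timer is held level above the bare plate. Carry it to the cork.

>>> arm_command(
  motion=[0,0,0,-40,20,0,54,0,0,0,-85,43,0,54,0,0,0,-130,66,0,54,0,0,0,-171,87,0,54,0,0,0,-171,87,0,54,0,0,0,-171,87,-40,54,0,0,0,-171,87,-65,54,0,0,0,-171,87,-74,54,0,0,0,-171,87,-77,54,0,0,0,-171,87,-79,54,0,0,0,-171,87,-79,54],
)

```text
time_s: 26.22
ee_pos: [0.4685, 0.2434, 0.0262]
eef_rot: [-2.813, 1.395, -0.001]
contact_force: [0.6, 0.7, 0.5]
width: 0.713
finger_force: 39.1
```

>>> arm_command(
  motion=[0,0,0,0,0,-1,54,0,0,0,0,0,-1,54],
)

```text
time_s: 26.48
ee_pos: [0.4686, 0.2434, 0.0262]
eef_rot: [-2.813, 1.395, -0.002]
contact_force: [-2.9, -1.3, 7.0]
width: 0.707
finger_force: 39.9
```

>>> arm_command(
  motion=[0,0,0,0,0,0,85,0,0,0,0,0,0,85,0,0,0,0,0,0,85,0,0,0,0,0,0,85,0,0,0,0,0,45,85,0,0,0,0,0,95,85,0,0,-0.15,-3,-50,120,65,0,0,-0.3,-6,-100,120,65,0,0,-0.45,-9,-150,120,65,0,0,-0.6,-12,-200,120,65,0,0,-0.65,-13,-239,110,65,0,0,-0.65,-13,-239,100,65],
)

```text
time_s: 27.98
ee_pos: [0.4549, 0.0021, 0.1242]
eef_rot: [-2.217, 2.225, -0.0]
contact_force: [-0.2, -0.2, -1.0]
width: 0.761
finger_force: 0.0
```

>>> arm_command(
  motion=[0,0,0,0,0,-40,65,0,0,0,0,0,-70,65,0,0,0,0,0,-86,65,0,0,0,0,0,-86,65,0,0,0,0,0,-86,20,0,0,0,0,0,-86,20,0,0,0,0,0,-86,20,0,0,0,0,0,-86,20,0,0,0,0,0,-86,20],
  squeeze=40,
)

```text
time_s: 29.1
ee_pos: [0.4557, 0.0043, 0.0396]
eef_rot: [-2.22, 2.22, -0.002]
contact_force: [-1.3, 1.0, 5.5]
width: 0.33
finger_force: 39.5
```

```bash
python3 - <<'E'
from fitm import *
r.grab_frame('scene'); r.grab_frame('side')
run('timer_mid',[468,244,.66],['scene','side']); run('cork_mat',[468,244,0],['scene'],False)
E
```

```text
timer_mid ALL [470.51 245.75   0.71] 1-iou 0.16 ['scene']
cork_mat ALL [466.13 244.94   0.  ] 1-iou 0.24 ['scene']
```

>>> arm_command(
  motion=[0,0,0,0,0,40,20,0,0,0,0,0,80,20,0,0,0,40,33,90,20,0,0,0,80,67,90,20,0,0,0,120,100,90,20,0,0,0,160,133,90,20,0,0,0,187,156,80,20,0,0,0,187,156,80,20,0,0,0,187,156,40,20,0,0,0,187,156,12,20,0,0,0,187,156,5,20,0,0,0,187,156,2,20],
)

```text
time_s: 30.85
ee_pos: [0.6422, 0.1598, 0.0412]
eef_rot: [-2.221, 2.221, -0.001]
contact_force: [0.5, 0.6, -2.4]
width: 0.331
finger_force: 40.2
```

>>> arm_command(
  motion=[0,0,0,0,0,-1,20,0,0,0,0,0,-2,20,0,0,0,0,0,-2,20],
)

```text
time_s: 31.22
ee_pos: [0.6426, 0.1603, 0.0397]
eef_rot: [-2.22, 2.22, -0.001]
contact_force: [-1.2, 0.3, 2.4]
width: 0.332
finger_force: 40.5
```

Down on the plate. Release, retreat and check everything.

>>> arm_command(
  motion=[0,0,0,0,0,0,65,0,0,0,0,0,0,65,0,0,0,0,0,0,65,0,0,0,0,0,0,65,0,0,0,0,0,50,65,0,0,0,0,0,110,65,0,0,0,-30,-50,160,65,0,0,0,-70,-100,210,65,0,0,0,-90,-120,260,65,0,0,0,-90,-120,260,65,0,0,0,-90,-120,260,65],
)

```text
time_s: 32.6
ee_pos: [0.5521, 0.0394, 0.3012]
eef_rot: [-2.217, 2.219, -0.004]
contact_force: [-0.5, 0.8, -0.4]
width: 0.759
finger_force: 0.0
```

```bash
python3 - <<'E'
from fitm import *
save('scene','end'); r.grab_frame('side'); r.grab_frame('wrist'); A=['scene','side','wrist']
run('weight_mid',[642,161,0],A,False); run('steel_plate',[642,161,-.42],A); run('vial_mid',[652,-130,0],A[:2],False); run('dropper_mid',[469,-238,0],A[:2],False)
run('timer_mid',[469,244,.66],A); run('cork_mat',[467,244,0],A,False); fit('tape_mid',[.6,.002],.018,'scene')
E
```

```text
weight_mid ALL [641.35 159.87   0.  ] 1-iou 0.17 [('scene', array([642.86, 161.88,   0.  ]), np.float64(0.09)), ('side', array([642.84, 157.38,   0.  ]), np.float64(0.23)), ('wrist', array([641.09, 159.65,   0.  ]), np.float64(0.17))]
steel_plate ALL [ 6.4298e+02  1.6219e+02 -3.9000e-01] 1-iou 0.05 [('scene', array([ 6.4290e+02,  1.6287e+02, -4.1000e-01]), np.float64(0.04)), ('side', array([ 6.4474e+02,  1.6371e+02, -3.9000e-01]), np.float64(0.06)), ('wrist', array([ 6.4218e+02,  1.6075e+02, -4.1000e-01]), np.float64(0.02))]
vial_mid ALL [ 653.3  -128.08    0.  ] 1-iou 0.15 [('scene', array([ 652.99, -127.56,    0.  ]), np.float64(0.18)), ('side', array([ 653.23, -128.27,    0.  ]), np.float64(0.13))]
dropper_mid ALL [ 469.64 -238.53    0.  ] 1-iou 0.11 [('scene', array([ 469.91, -238.33,    0.  ]), np.float64(0.07)), ('side', array([ 469.2 , -238.44,    0.  ]), np.float64(0.15))]
timer_mid ALL [468.71 243.94   0.65] 1-iou 0.24 [('scene', array([468.99, 245.59,   0.75]), np.float64(0.18)), ('side', array([469.06, 243.92,   0.66]), np.float64(0.23)), ('wrist', array([470.66, 243.02,   0.5 ]), np.float64(0.3))]
cork_mat ALL [468.23 243.83   0.  ] 1-iou 0.30 [('scene', array([467.84, 245.35,   0.  ]), np.float64(0.05)), ('side', array([465.8 , 237.88,   0.  ]), np.float64(0.36)), ('wrist', array([471.96, 244.56,   0.  ]), np.float64(0.46))]
scene tape_mid p0.69 rect [599.7   0.6] [75.3 62.7] 51.1 centroid [5.997e+02 1.000e-01] circ [6.e+02 3.e-01] 37.9 px [260. 217.] [286. 241.]
```

View pics/end.png

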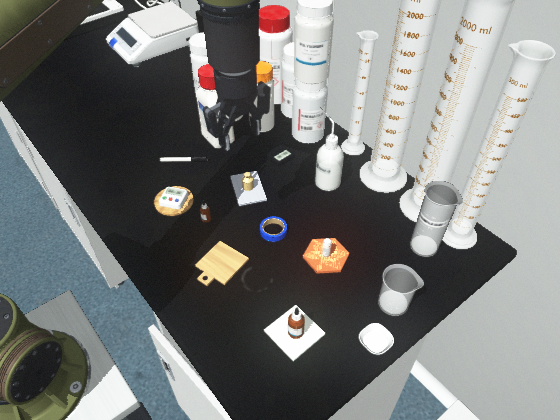

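All four things are on their own pads: timer on cork (174,200), weight on plate (248,185), vial on slab (327,250) and dropper on tile (296,325), each within a few mm of centre. The tape is unmoved at (272,229).

```bash
python3 -c "
from cell import r
print(r.finish_job())"
```

```text
the job is handed in; nothing more can be done
None
```

The job is handed in: dropper bottle, weight, timer and vial each stand within about 3 mm of their own pad's centre by my camera measurements, with the tape left where it lay; the hand-in call gave no verdict.

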